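Tug-test the packed instrument cases and snap home the missed catches

ROBOT

A 6-joint arm with a two-finger parallel gripper is mounted at the origin on a cart in front of the work surface, level with it; the furniture and walls round the work are solid. World frame = base frame: x ahead of the robot, y to its left, z up, the work surface at z = 0. Lengths are in m, angles in rad, forces in N, time in s.
With the tool pointing down it reaches from about 0.3 to 1 m from the base axis. Payload 5.1 kg.
Tool frame: the origin (TCP) lies midway between the tips of the shut fingers; the grasp point (between the pads) lies hold_point_z behind it (hold_point_z is the distance from the TCP to the grasp point, in m); z points along the fingers, y is the line along which they close (so a half turn about z gives the same grasp; the last joint's range is limited). The gripper opens to 95 mm and grips with 3 to 60 N. Pads are 20 mm wide; open, the fingers measure 119 mm over their backs; the gripper's body (75 mm by 180 mm) begins 59 mm behind the grasp point.
Start: joints at [-1.349, 0.124, 1.65, -0, 1.367, -0.083], TCP at [0.195, -0.62, 0.215] pointing down, gripper open.
Joint ranges: [-2.61, 2.61], [-1.02, 2.33], [0.03, 2.71], [-1.35, 4.49], [0.32, 2.68], [-2.91, 2.91]. Speed limits (rad/s): [2.57, 2.57, 3.14, 3.14, 3.14, 3.14].

INTERFACE

Orientations are given as [roll, pitch, yaw] about the fixed x, y, z axes, in that order (R = Rz(yaw) Ry(pitch) Rx(roll)).
In Python, from cell import get_state, get_image, camera_params, sign_off, hold_point_z gives the robot as it stands.
- The arm moves only by the shell command python3 -m jog 'ROWS' [OPENING] [FORCE]. ROWS is JSON, a list of rows, each a list of 6 numbers: the shift along the tool's x, y, z as a fraction of full scale, then the turn, a rotation vector about the tool's x, y, z as a fraction of full scale. In form: [[x, y, z, wx, wy, wz], ...]. A call has exactly 10 rows; each row is the pose to reach, as a shift and turn from the pose commanded when the call began, along the tool's axes at that moment, turning the shorter way round; what a row does not reach only later rows make up. Full scale, the value 1, is 0.4 m for a shift and pi rad for a turn. A row lasts 1/12 s, in which the tool goes at most 41.7 mm and 7.16 degrees, less where a joint would pass 70% of its speed; a pose out of reach is approached as far as the arm can. A call with a number of a shift or a turn outside -1 to 1 is refused whole. A call with a gripper value outside its range is refused whole. OPENING is the closure, from 0 (fully open) to 1 (shut), set as the call begins (- or left out, the last holds). The fingers move at their own pace and stop on an object; FORCE is the grip in N (left out, the last holds). Time passes only in rows, so rows that repeat a pose let the fingers close, or fill a call up. It gives the time, the measured TCP pose, the force, the opening and the grip force at its end, in the units of the state.
- get_state(): the state, without advancing time (a new reading comes with each control period).
- get_image(name): name is "side" or "top" or "wrist"; returns the picture (480x640x3 uint8, blue, green, red); there is no depth.
- camera_params(name): a dict with "fx", "fy", "cx", "cy" (pixels), "dist" ([k1, k2, p1, p2, k3] as OpenCV has them; the pictures are not rectified), "R" (3x3) and "t" (3): a world point X has camera coordinates R X + t. Camera axes: x right, y down, z forward; pixel columns grow to the right and rows downward; lengths in m; the calibration is good to about 2 mm. A picture is of the moment at which its call begins: read the wrist's pose just before it. camera_params takes no time and is no camera call; for the wrist camera it gives the pose at the moment of the call.
- sign_off(): hands the job in; it is judged then, once.
The state is a dict: "clock": time; "q": joint angles; "joint_velocities": joint speeds; "effort": joint torques, N m; "tool_pos": TCP position; "eef_rot": TCP orientation; "contact_force": force on the tool from outside, world axes, zero at the start; "torque": the same for the moment, N m; "gripper_width": finger opening in m; "grip_force": force on a finger pad.
Only numpy, scipy, OpenCV 4.12 (cv2) and the standard library are available. Lean on these libraries where they do the work, as an engineer would, in place of code of your own. Each camera call takes 0.05 s, during which the arm holds its last target. There are 200 camera calls.

TASK

These three instrument cases are packed to go out, but at least one front catch was never snapped home, and a case carried by its lid handle would spill. Find out which by tugging the lids upward by their handles: a loose lid should come clearly up, a centimetre or so at the handle, but do not wrench a lid that holds. Shut every lid that lifts and push its catch in until it snaps fully home. Leave all three cases shut and caught, and the other things on the table where they lie.

Things in the scene. Friction and masses are not known exactly. Their poses are not given: they have to be found in the camera images.
- case_1: hard grey instrument case, 124 deep (x) x 150 wide (y) x 70 mm tall without handle, heavy: it does not shift. Origin: centre of its underside; x points from front to hinge side, z up. All three are alike; one to three are not caught, which does not show in the poses. Mid-front hangs its catch: a steel lever 38 mm wide between plastic cheeks (gap 44 mm, ends at x = -73 mm).
- case_1_lid: lid of case_1, 25 mm tall, 0.25 kg. Origin on the hinge line along y, at (62, 0, 45) mm of the case. Its z tilts from vertical as the front rises (0 shut to 1.8 rad); falls shut by itself. Pulled by the handle an uncaught lid lifts freely with 1 to 8 N; a caught one gives at most 2 mm on the catch's spring at 20 N, and beyond that is held hard.
- case_1_handle (a point): middle of the fixed bow handle on the lid of case_1: a round black sleeve 12 mm thick along y, 60 mm long, that turns freely on its steel bar, 28 mm above the lid's top; at (-10, 0, 98) mm of the case when shut, (-72, 0, 53) mm of the lid. It rises on an arc about the hinge line. Closing fingers may press on the handle by up to 10 N; the tug first takes that up.
- case_1_home (a point): fixed point of case_1 at (-84, 0, 18) mm: where the front of the 7 mm round finger lip at the lever's lower end lies when the catch is home. The lever hangs from the lid on a pivot at (-70, 0, 52) mm. Uncaught its lip is 5 to 8 mm further out (-x). With the lid down, push the lip towards +x of the case: 3 to 10 N, it snaps over, stops dead and stays.
- case_2: hard grey instrument case, 124 deep (x) x 150 wide (y) x 70 mm tall without handle, heavy: it does not shift. Origin: centre of its underside; x points from front to hinge side, z up. All three are alike; one to three are not caught, which does not show in the poses. Mid-front hangs its catch: a steel lever 38 mm wide between plastic cheeks (gap 44 mm, ends at x = -73 mm).
- case_2_lid: lid of case_2, 25 mm tall, 0.25 kg. Origin on the hinge line along y, at (62, 0, 45) mm of the case. Its z tilts from vertical as the front rises (0 shut to 1.8 rad); falls shut by itself. Pulled by the handle an uncaught lid lifts freely with 1 to 8 N; a caught one gives at most 2 mm on the catch's spring at 20 N, and beyond that is held hard.
- case_2_handle (a point): middle of the fixed bow handle on the lid of case_2: a round black sleeve 12 mm thick along y, 60 mm long, that turns freely on its steel bar, 28 mm above the lid's top; at (-10, 0, 98) mm of the case when shut, (-72, 0, 53) mm of the lid. It rises on an arc about the hinge line. Closing fingers may press on the handle by up to 10 N; the tug first takes that up.
- case_2_home (a point): fixed point of case_2 at (-84, 0, 18) mm: where the front of the 7 mm round finger lip at the lever's lower end lies when the catch is home. The lever hangs from the lid on a pivot at (-70, 0, 52) mm. Uncaught its lip is 5 to 8 mm further out (-x). With the lid down, push the lip towards +x of the case: 3 to 10 N, it snaps over, stops dead and stays.
- case_3: hard grey instrument case, 124 deep (x) x 150 wide (y) x 70 mm tall without handle, heavy: it does not shift. Origin: centre of its underside; x points from front to hinge side, z up. All three are alike; one to three are not caught, which does not show in the poses. Mid-front hangs its catch: a steel lever 38 mm wide between plastic cheeks (gap 44 mm, ends at x = -73 mm).
- case_3_lid: lid of case_3, 25 mm tall, 0.25 kg. Origin on the hinge line along y, at (62, 0, 45) mm of the case. Its z tilts from vertical as the front rises (0 shut to 1.8 rad); falls shut by itself. Pulled by the handle an uncaught lid lifts freely with 1 to 8 N; a caught one gives at most 2 mm on the catch's spring at 20 N, and beyond that is held hard.
- case_3_handle (a point): middle of the fixed bow handle on the lid of case_3: a round black sleeve 12 mm thick along y, 60 mm long, that turns freely on its steel bar, 28 mm above the lid's top; at (-10, 0, 98) mm of the case when shut, (-72, 0, 53) mm of the lid. It rises on an arc about the hinge line. Closing fingers may press on the handle by up to 10 N; the tug first takes that up.
- case_3_home (a point): fixed point of case_3 at (-84, 0, 18) mm: where the front of the 7 mm round finger lip at the lever's lower end lies when the catch is home. The lever hangs from the lid on a pivot at (-70, 0, 52) mm. Uncaught its lip is 5 to 8 mm further out (-x). With the lid down, push the lip towards +x of the case: 3 to 10 N, it snaps over, stops dead and stays.
- flare_union: brass flare union lying on the table, 31 x 62 x 28 mm; bystander, origin at the centre of its underside
- torch_lighter: black torch lighter lying along y, 26 x 185 x 30 mm; bystander, origin at the centre of its underside
- tape_black: roll of black tape lying flat, 72 mm across, 19 mm tall; bystander, origin at the centre of its underside
- nozzle_1: small upright burner nozzle, 16 x 18 x 22 mm; bystander, origin at the centre of its underside
- nozzle_2: small upright burner nozzle, 16 x 18 x 22 mm; bystander, origin at the centre of its underside
- burner_c: fixed black oil burner behind the middle of the work; keep clear of it. In world mm: its housing fills x > 590, y -100 to 220, up to z = 300; its blast tube with an upright flange reaches towards the robot's right, x 490 to 640, y -230 to -20, up to z = 200. Origin: centre of its underside

How it is judged:
By the outcome, as a careful person would: the job done as asked, in the order asked, and still so for the second after the job is handed in, with the robot touching nothing.
It also fails if it takes over 72 s, if anything falls off the work surface, if the arm or the gripper's body presses on something with over 40 N, if the wrist force passes 120 N, or if a joint passes its speed limit or range.

## Working session

There is one attempt and no reset: what is moved stays moved. The work goes in short steps, Python scripts to look and compute and a shell command to move; the robot and the scene stay as the last step left them, time stands still between calls to the robot, and variables do not carry over. Pictures are saved under pics/ and viewed, at most 10 in all, crops included, and the job is handed in when it is done.

```bash
ls; mkdir -p pics; python3 - <<'E'
from cell import *
import cv2
s=get_state();print(s, hold_point_z)
for n in("top","side"):
    im=get_image(n);cv2.imwrite(f"pics/{n}0.png",im);p=camera_params(n);print(n,p)
E
```

```text
pics
{'clock': 0.0, 'q': array([-1.34859348e+00,  1.24455593e-01,  1.65164343e+00, -2.34752970e-05,
        1.36748203e+00, -8.25636398e-02]), 'joint_velocities': array([-0.00027372, -0.00106191, -0.00056416,  0.00073387,  0.00024536,
        0.00022564]), 'effort': array([-9.40319333e-04, -4.17604744e+01, -3.59931207e+01,  7.72963045e-02,
        4.92010906e-02, -1.68189449e-04]), 'tool_pos': array([ 0.19489563, -0.61943657,  0.21343715]), 'eef_rot': array([-3.13960912e+00, -1.41079614e-04,  3.04771112e-01]), 'contact_force': array([ 0.53525274,  0.20271103, -0.01182072]), 'torque': array([ 0.04743647, -0.00177605, -0.02658114]), 'grip_force': 0.0, 'gripper_width': 0.09526095066193745} 0.0188
top {'fx': 471.91602854342347, 'fy': 471.91602854342347, 'cx': 316.3327380203684, 'cy': 249.04515853714304, 'dist': array([0.01207454, 0.        , 0.        , 0.        , 0.        ]), 'R': array([[ 0.00180977, -0.99955061,  0.02992152],
       [-0.98565722, -0.00683229, -0.16862136],
       [ 0.16875001, -0.0291872 , -0.98522664]]), 't': array([-0.02576252,  0.53344413,  1.02868039])}
side {'fx': 624.9800269947482, 'fy': 624.9800269947482, 'cx': 322.37683195077585, 'cy': 241.52950999803278, 'dist': array([0.0612259, 0.       , 0.       , 0.       , 0.       ]), 'R': array([[ 0.99982819, -0.0140213 , -0.01212418],
       [-0.01697831, -0.43025588, -0.90254729],
       [ 0.00743839,  0.90259807, -0.43042001]]), 't': array([-0.50592365,  0.08249662,  1.30963217])}
```

View pics/top0.png

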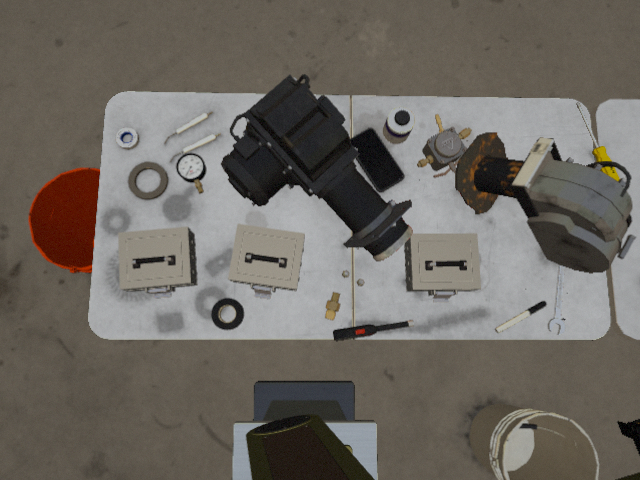

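View pics/side0.png

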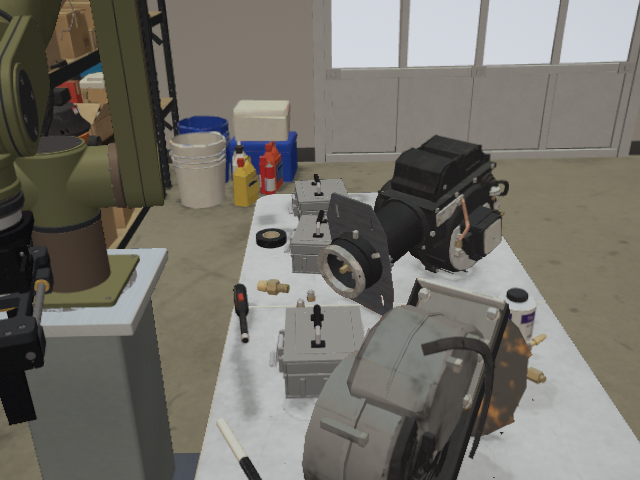

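The top view shows the cases at about (154,260), (266,258) and (443,264), with the union at (333,305), the lighter at (370,328), the tape at (227,313) and the nozzles at (346,273) and (361,282). The side view confirms the layout, with case fronts facing the robot. Next I'll measure the handles and lids.

```bash
cat > h.py <<'E'
import numpy as np,cv2
from cell import *
def ray(n,uv,p=None):
    p=p or camera_params(n);K=np.array([[p['fx'],0,p['cx']],[0,p['fy'],p['cy']],[0,0,1]])
    x=cv2.undistortPoints(np.array(uv,float).reshape(-1,1,2),K,p['dist'])[:,0]
    d=np.c_[x,np.ones(len(x))]@p['R'];o=-p['R'].T@p['t'];return o,d
def plane(n,uv,z,p=None):
    o,d=ray(n,uv,p);return o+d*((z-o[2])/d[:,2])[:,None]
def proj(n,X,p=None):
    p=p or camera_params(n);K=np.array([[p['fx'],0,p['cx']],[0,p['fy'],p['cy']],[0,0,1]])
    return cv2.projectPoints(np.array(X,float).reshape(-1,1,3),cv2.Rodrigues(p['R'])[0],p['t'],K,p['dist'])[0][:,0]
E
python3 - <<'E'
from h import *
im=cv2.imread('pics/top0.png');g=im.max(2)
hsv=cv2.cvtColor(im,cv2.COLOR_BGR2HSV)
t=[]
for (u,v) in((154,260),(266,258),(443,264)):
    r=im[v-45:v+45,u-45:u+45]; t.append(cv2.resize(r,None,fx=2.9,fy=2.9,interpolation=cv2.INTER_CUBIC))
    m=np.zeros_like(g);m[v-22:v+22,u-30:u+30]=(g<70)[v-22:v+22,u-30:u+30]
    ys,xs=np.nonzero(m);P=plane("top",np.c_[xs,ys],.098)
    rc=cv2.minAreaRect((P[:,:2]*1000).astype(np.float32));print("handle",len(xs),rc,np.linalg.svd(P[:,:2]-P[:,:2].mean(0))[2][0],P.mean(0))
    print(hsv[v-20,u],hsv[v-12,u+25],hsv[v-42,u],hsv[v+38,u-15])
    # lid by saturation
    m=np.zeros_like(g);m[v-42:v+42,u-45:u+45]=((hsv[...,1]>18)&(g>110))[v-42:v+42,u-45:u+45]
    c=max(cv2.findContours(m,0,1)[0],key=cv2.contourArea)
    P=plane("top",c[:,0].astype(float),.07);print("lid",cv2.contourArea(c),cv2.minAreaRect((P[:,:2]*1000).astype(np.float32)))
cv2.imwrite('pics/z.png',np.hstack(t))
E
```

```text
handle 215 ((495.5298156738281, 324.7630310058594), (18.7570858001709, 86.65837860107422), 5.344663619995117) [-0.0887466   0.99605424] [0.49702376 0.32741803 0.098     ]
[ 25  30 145] [ 18  31 148] [ 98   6 173] [120   2 134]
lid 3839.5 ((503.67828369140625, 333.15899658203125), (134.89083862304688, 152.21205139160156), 5.526493549346924)
handle 206 ((500.4524841308594, 87.37806701660156), (87.93939971923828, 19.613428115844727), 82.12567901611328) [-0.13486255 -0.99086432] [0.50192467 0.08722263 0.098     ]
[ 24  27 149] [ 20  34 152] [120   3 168] [110   4 171]
lid 3763.0 ((508.6006774902344, 88.42777252197266), (151.6903533935547, 135.8405303955078), 82.38650512695312)
handle 209 ((491.45257568359375, -302.13458251953125), (17.508724212646484, 89.17125701904297), 0.36223408579826355) [ 0.00854119 -0.99996352] [ 0.49321983 -0.30529734  0.098     ]
[ 23  29 143] [ 23  29 143] [105   6 175] [120   2 164]
lid 3699.0 ((510.37945556640625, -303.18695068359375), (158.4918975830078, 164.9121856689453), 1.1421579122543335)
```

View pics/z.png

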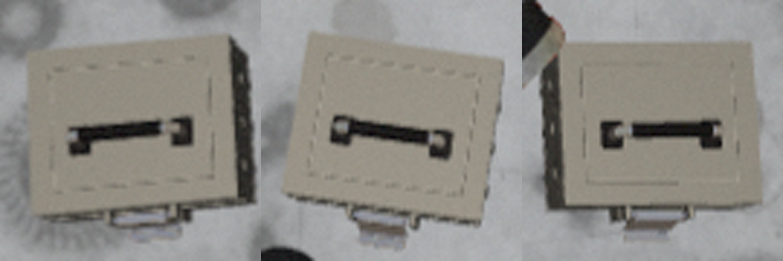

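```bash
cat >> h.py <<'E'
from scipy.spatial.transform import Rotation as Ro
def rel(tcp,yaw,tilt=0,case_yaw=0):
    """row fractions to reach TCP pose; yaw of tool, tilt about case y leaning hand towards robot"""
    s=get_state();R0=Ro.from_euler('xyz',s['eef_rot'])
    Rt=Ro.from_rotvec(-tilt*np.array([-np.sin(case_yaw),np.cos(case_yaw),0]))*Ro.from_euler('zx',[yaw,np.pi]).__class__.from_euler('ZX',[yaw,np.pi])
    sh=R0.inv().apply(np.array(tcp)-s['tool_pos'])/.4;w=(R0.inv()*Rt).as_rotvec()/np.pi
    print('row',np.round(np.r_[sh,w],4).tolist(),'tool z',Rt.apply([0,0,1]).round(3));return Rt
def show():
    s=get_state();print({k:np.round(s[k],4).tolist() for k in('clock','tool_pos','eef_rot','contact_force','gripper_width','grip_force')})
E
python3 - <<'E'
from h import *
print(plane("top",[(150.4,260.2),(265.5,258.5),(446.3,263.5)],.1).round(4))
p=camera_params('wrist');s=get_state();R=Ro.from_euler('xyz',s['eef_rot']).as_matrix()
c=-p['R'].T@p['t'];print('cam in tool',R.T@(c-s['tool_pos']),(p['R']@R).round(3),p['fx'])
for z in(.0,.02):print(plane("top",[(333,305),(370,328),(227,313),(346,273),(361,282)],z).round(3).tolist())
rel((.475,-.30,.24),1.578)
E
```

```text
[[ 0.4978  0.3309  0.1   ]
 [ 0.5029  0.0872  0.1   ]
 [ 0.4945 -0.3033  0.1   ]]
cam in tool [ 0.07696258 -0.00071498 -0.16909646] [[-0.     1.     0.   ]
 [-0.962 -0.    -0.272]
 [-0.272 -0.001  0.962]] 370.2228780341996
[[0.409, -0.064, 0.0], [0.357, -0.149, 0.0], [0.39, 0.181, 0.0], [0.485, -0.095, 0.0], [0.463, -0.13, 0.0]]
[[0.408, -0.063, 0.02], [0.357, -0.147, 0.02], [0.39, 0.178, 0.02], [0.482, -0.093, 0.02], [0.461, -0.128, 0.02]]
row [0.9077, -0.5519, -0.0651, -0.0005, -0.0004, -0.4053] tool z [ 0.  0. -1.]
```

```bash
python3 -m jog '[[0.9077,-0.5519,-0.0651,0,0,-0.4053],[0.9077,-0.5519,-0.0651,0,0,-0.4053],[0.9077,-0.5519,-0.0651,0,0,-0.4053],[0.9077,-0.5519,-0.0651,0,0,-0.4053],[0.9077,-0.5519,-0.0651,0,0,-0.4053],[0.9077,-0.5519,-0.0651,0,0,-0.4053],[0.9077,-0.5519,-0.0651,0,0,-0.4053],[0.9077,-0.5519,-0.0651,0,0,-0.4053],[0.9077,-0.5519,-0.0651,0,0,-0.4053],[0.9077,-0.5519,-0.0651,0,0,-0.4053]]' 0.5 15
python3 - <<'E'
from h import *
show();p=camera_params('wrist');im=get_image('wrist');cv2.imwrite('pics/w1.png',im);np.save('w1.npy',p,allow_pickle=True)
print(proj('wrist',[[.4945,-.3033,.098],[.51,-.303,0]],p))
E
```

```text
clock: 0.93
tool_pos: [0.4699, -0.3053, 0.2399]
eef_rot: [-3.141, -0.0, 1.561]
contact_force: [1.5, -0.5, -0.8]
gripper_width: 0.0476
grip_force: 0.0
{'clock': 0.9333, 'tool_pos': [0.4699, -0.3053, 0.2399], 'eef_rot': [-3.1412, -0.0002, 1.5609], 'contact_force': [1.4905, -0.4576, -0.7591], 'gripper_width': 0.0476, 'grip_force': 0.0}
[[347.50994247 224.42436454]
 [354.8871378  203.38559983]]
```

View pics/w1.png

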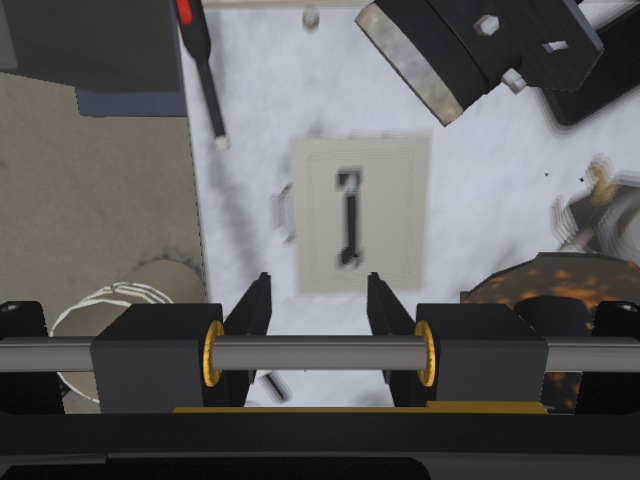

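The wrist view, slightly blurred by motion, shows the right case lid at about (362,215) and its handle sleeve near column 351, rows 190–245. The lip is at about (285,212). I'll measure again now that the arm has settled.

```bash
cat >> h.py <<'E'
def handle(win,name):
    """black handle pixels in window -> sleeve axis fit; win=(u0,u1,v0,v1)"""
    show();p=camera_params('wrist');im=get_image('wrist');cv2.imwrite(f'pics/{name}.png',im)
    u0,u1,v0,v1=win;g=im.max(2)[v0:v1,u0:u1];m=(g<70).astype(np.uint8)
    n,l,st,c=cv2.connectedComponentsWithStats(m);m=(l==1+np.argmax(st[1:,4]))
    rows=np.nonzero(m.sum(1))[0];a,b=rows[0],rows[-1];k=int((b-a)*.28)
    pts=np.array([(u0+np.nonzero(m[r])[0].mean(),v0+r) for r in range(a+k,b-k+1)])
    print('rows',v0+a,v0+b,'widths',m.sum(1)[a:b+1:4])
    P=plane('wrist',pts,.098,p);f=np.polyfit(P[:,1],P[:,0],1);E=plane('wrist',[(pts[0,0],v0+a),(pts[-1,0],v0+b)],.09,p)
    print('yaw',-f[0],'x at y',P[:,1].mean(),np.polyval(f,P[:,1].mean()),'ends',E.round(4).tolist())
E
python3 - <<'E'
from h import *
handle((325,375,150,285),'w2')
p=camera_params('wrist');im=cv2.imread('pics/w2.png');h=cv2.cvtColor(im,cv2.COLOR_BGR2HSV)
m=((h[...,1]>18)&(im.max(2)>110)).astype(np.uint8);m[:110]=0;m[320:]=0;m[:,:270]=0;m[:,445:]=0
c=max(cv2.findContours(m,0,1)[0],key=cv2.contourArea);print(cv2.boundingRect(c))
P=plane('wrist',c[:,0].astype(float),.07,p);print(cv2.minAreaRect((P[:,:2]*1000).astype(np.float32)))
E
```

```text
{'clock': 0.9833, 'tool_pos': [0.4742, -0.3002, 0.2405], 'eef_rot': [3.1379, -0.0041, 1.5708], 'contact_force': [1.6247, 4.6181, 0.5857], 'gripper_width': 0.0475, 'grip_force': 0.0}
rows 203 275 widths [ 1 13 13 13 13 13 13 13 13 13 13 13 12 12 12 21 21 11 10]
yaw 0.0015291713726043436 x at y -0.3107021799902674 0.49472708698602585 ends [[0.4948, -0.2802, 0.09], [0.4955, -0.3474, 0.09]]
(270, 110, 175, 210)
((509.71466064453125, -306.198486328125), (200.25875854492188, 173.98558044433594), 89.5098876953125)
```

```bash
python3 - <<'E'
from h import *
rel((.4947,-.304,.0815),1.576)
E
```

```text
row [-0.0024, 0.056, 0.397, 0.0004, -0.0004, -0.004] tool z [ 0.  0. -1.]
```

```bash
python3 -m jog '[[-0.0024,0.056,0.02,0,0,-0.004],[-0.0024,0.056,0.08,0,0,-0.004],[-0.0024,0.056,0.16,0,0,-0.004],[-0.0024,0.056,0.24,0,0,-0.004],[-0.0024,0.056,0.3,0,0,-0.004],[-0.0024,0.056,0.34,0,0,-0.004],[-0.0024,0.056,0.37,0,0,-0.004],[-0.0024,0.056,0.385,0,0,-0.004],[-0.0024,0.056,0.397,0,0,-0.004],[-0.0024,0.056,0.397,0,0,-0.004]]' 
python3 -m jog '[[0,0,0,0,0,0],[0,0,0,0,0,0],[0,0,0,0,0,0],[0,0,0,0,0,0],[0,0,0,0,0,0],[0,0,0,0,0,0],[0,0,0,0,0,0],[0,0,0,0,0,0],[0,0,0,0,0,0],[0,0,0,0,0,0]]' 1 20; python3 -c "from h import *;show()"
```

```text
clock: 1.87
tool_pos: [0.4914, -0.3088, 0.0811]
eef_rot: [-3.141, -0.0, 1.567]
contact_force: [-0.2, -0.2, -0.6]
gripper_width: 0.0475
grip_force: 0.0
clock: 2.7
tool_pos: [0.4952, -0.3088, 0.0827]
eef_rot: [3.133, 0.002, 1.567]
contact_force: [9.6, 0.4, -2.7]
gripper_width: 0.0101
grip_force: 20.0
{'clock': 2.7, 'tool_pos': [0.4952, -0.3088, 0.0827], 'eef_rot': [3.1328, 0.0017, 1.5672], 'contact_force': [9.5912, 0.4326, -2.7417], 'gripper_width': 0.0101, 'grip_force': 20.0068}
```

```bash
python3 -m jog '[[0,0.005,0,0,0,0],[0,0.01,0,0,0,0],[0,0.012,-0.002,0,0,0],[0,0.014,-0.005,0,0,0],[0,0.016,-0.008,0,0,0],[0,0.018,-0.01,0,0,0],[0,0.02,-0.0125,0,0,0],[0,0.02,-0.0125,0,0,0],[0,0.02,-0.0125,0,0,0],[0,0.02,-0.0125,0,0,0]]' ; python3 -c "from h import *;show()"
```

```text
clock: 3.53
tool_pos: [0.4976, -0.3087, 0.0857]
eef_rot: [-3.137, -0.0, 1.568]
contact_force: [-5.2, -1.2, 1.7]
gripper_width: 0.0105
grip_force: 20.0
{'clock': 3.5333, 'tool_pos': [0.4976, -0.3087, 0.0857], 'eef_rot': [-3.1367, -0.0004, 1.5679], 'contact_force': [-5.1706, -1.2009, 1.6836], 'gripper_width': 0.0105, 'grip_force': 20.0032}
```

```bash
python3 -m jog '[[0,0,-0.003,0,0,0],[0,0.001,-0.006,0,0,0],[0,0.002,-0.009,0,0,0],[0,0.003,-0.012,0,0,0],[0,0.004,-0.015,0,0,0],[0,0.005,-0.0175,0,0,0],[0,0.005,-0.0175,0,0,0],[0,0.005,-0.0175,0,0,0],[0,0.005,-0.0175,0,0,0],[0,0.005,-0.0175,0,0,0]]' ; python3 -c "from h import *;show()"
```

```text
clock: 4.37
tool_pos: [0.5033, -0.3086, 0.0924]
eef_rot: [3.137, 0.001, 1.567]
contact_force: [8.3, -3.3, -11.9]
gripper_width: 0.0104
grip_force: 20.0
{'clock': 4.3667, 'tool_pos': [0.5033, -0.3086, 0.0924], 'eef_rot': [3.1374, 0.0008, 1.5673], 'contact_force': [8.3319, -3.3343, -11.9282], 'gripper_width': 0.0104, 'grip_force': 20.0027}
```

```bash
python3 -m jog '[[0,0.003,-0.002,0,0,0],[0,0.006,-0.005,0,0,0],[0,0.009,-0.007,0,0,0],[0,0.012,-0.01,0,0,0],[0,0.015,-0.012,0,0,0],[0,0.015,-0.012,0,0,0],[0,0.015,-0.012,0,0,0],[0,0.015,-0.012,0,0,0],[0,0.015,-0.012,0,0,0],[0,0.015,-0.012,0,0,0]]' ; python3 -c "from h import *;show()
get_image('side');cv2.imwrite('pics/s1.png',get_image('side')[260:420,220:400])"
```

```text
clock: 5.2
tool_pos: [0.5084, -0.3086, 0.0972]
eef_rot: [3.14, 0.0, 1.567]
contact_force: [5.4, -3.0, -9.0]
gripper_width: 0.0099
grip_force: 20.0
{'clock': 5.2, 'tool_pos': [0.5084, -0.3086, 0.0972], 'eef_rot': [3.1397, 0.0003, 1.5674], 'contact_force': [5.4471, -3.0057, -8.9685], 'gripper_width': 0.0099, 'grip_force': 20.0035}
```

View pics/s1.png

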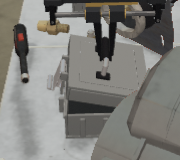

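The crop shows the lid with a dark gap at its front, so the right case is loose. I'll lower it again and let go.

```bash
python3 -m jog '[[0,-0.005,0.006,0,0,0],[0,-0.009,0.012,0,0,0],[0,-0.013,0.018,0,0,0],[0,-0.017,0.024,0,0,0],[0,-0.021,0.03,0,0,0],[0,-0.025,0.035,0,0,0],[0,-0.028,0.039,0,0,0],[0,-0.03,0.042,0,0,0],[0,-0.03,0.042,0,0,0],[0,-0.03,0.042,0,0,0]]' 
python3 -m jog '[[0,0,0,0,0,0],[0,0,0,0,0,0],[0,0,0,0,0,0],[0,0,0,0,0,0],[0,0,-0.04,0,0,0],[0,0,-0.1,0,0,0],[0,0,-0.2,0,0,0],[0,0,-0.25,0,0,0],[0,0,-0.25,0,0,0],[0,0,-0.25,0,0,0]]' 0.5
python3 - <<'E'
from h import *
show()
c=np.array([.5055,-.304]) # case origin estimate
rel((c[0]-.125,c[1],.12),.005);rel((c[0]-.125,c[1],.011),.005)
E
```

```text
clock: 6.13
tool_pos: [0.4953, -0.3088, 0.0826]
eef_rot: [-3.141, 0.0, 1.567]
contact_force: [-5.8, 0.0, 6.2]
gripper_width: 0.0103
grip_force: 20.0
clock: 6.97
tool_pos: [0.4966, -0.3091, 0.1832]
eef_rot: [3.138, 0.002, 1.567]
contact_force: [-1.3, 0.2, -0.5]
gripper_width: 0.0477
grip_force: 0.0
{'clock': 6.9667, 'tool_pos': [0.4966, -0.3091, 0.1832], 'eef_rot': [3.1382, 0.002, 1.5675], 'contact_force': [-1.2692, 0.1568, -0.5253], 'gripper_width': 0.0477, 'grip_force': 0.0}
row [0.0122, -0.2909, 0.1571, 0.0013, -0.0003, 0.4973] tool z [ 0. -0. -1.]
row [0.0127, -0.2918, 0.4296, 0.0013, -0.0003, 0.4973] tool z [ 0. -0. -1.]
```

```bash
python3 -m jog '[[0.012,-0.05,0,0,0,0.04],[0.012,-0.15,0,0,0,0.08],[0.012,-0.25,0.02,0,0,0.12],[0.012,-0.291,0.05,0,0,0.16],[0.012,-0.291,0.1,0,0,0.2],[0.012,-0.291,0.157,0,0,0.24],[0.012,-0.291,0.157,0,0,0.28],[0.012,-0.291,0.157,0,0,0.32],[0.012,-0.291,0.157,0,0,0.36],[0.012,-0.291,0.157,0,0,0.4]]' 1 20
python3 - <<'E'
from h import *
show()
rel((.3805,-.304,.011),.005)
E
```

```text
clock: 7.8
tool_pos: [0.378, -0.3022, 0.1159]
eef_rot: [-3.138, 0.002, 0.311]
contact_force: [-0.4, -0.9, 0.4]
gripper_width: 0.0004
grip_force: 0.0
{'clock': 7.8, 'tool_pos': [0.378, -0.3022, 0.1159], 'eef_rot': [-3.1376, 0.0017, 0.311], 'contact_force': [-0.391, -0.8593, 0.4104], 'gripper_width': 0.0004, 'grip_force': 0.0}
row [0.0049, 0.0073, 0.2622, -0.0012, 0.0007, 0.0974] tool z [ 0. -0. -1.]
```

```bash
python3 -m jog '[[0.005,0.007,0,0,0,0.04],[0.005,0.007,0.02,0,0,0.08],[0.005,0.007,0.06,0,0,0.097],[0.005,0.007,0.12,0,0,0.097],[0.005,0.007,0.18,0,0,0.097],[0.005,0.007,0.22,0,0,0.097],[0.005,0.007,0.245,0,0,0.097],[0.005,0.007,0.255,0,0,0.097],[0.005,0.007,0.26,0,0,0.097],[0.005,0.007,0.26,0,0,0.097]]'
python3 -c "from h import *;show();cv2.imwrite('pics/p1.png',get_image('wrist')[150:450,100:540])"
```

```text
clock: 8.63
tool_pos: [0.382, -0.3054, 0.0144]
eef_rot: [-3.141, 0.0, 0.013]
contact_force: [0.2, -0.4, 1.2]
gripper_width: 0.0004
grip_force: 0.0
{'clock': 8.6333, 'tool_pos': [0.382, -0.3054, 0.0144], 'eef_rot': [-3.1413, 0.0002, 0.0126], 'contact_force': [0.1964, -0.3682, 1.1965], 'gripper_width': 0.0004, 'grip_force': 0.0}
```

View pics/p1.png

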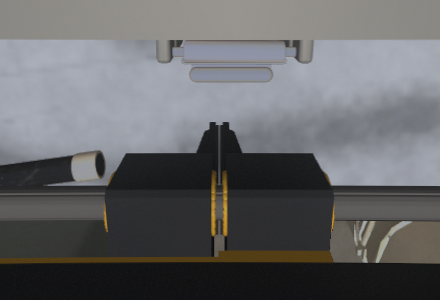

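The crop shows the lip at (231,74) and the closed fingertips at (219,128), so the lip sits about 6 mm towards -y. I'll shift that way and push.

```bash
python3 -m jog '[[0.01,0.014,0,0,0,0],[0.025,0.014,0,0,0,0],[0.04,0.014,0,0,0,0],[0.05,0.014,0,0,0,0],[0.058,0.014,0,0,0,0],[0.066,0.014,0,0,0,0],[0.074,0.014,0,0,0,0],[0.08,0.014,0,0,0,0],[0.085,0.014,0,0,0,0],[0.085,0.014,0,0,0,0]]'
python3 -c "from h import *;show()"
```

```text
clock: 9.52
tool_pos: [0.411, -0.3101, 0.0132]
eef_rot: [-3.139, 0.013, 0.015]
contact_force: [-19.0, -3.4, 6.0]
gripper_width: 0.0004
grip_force: 9.0
{'clock': 9.5167, 'tool_pos': [0.411, -0.3101, 0.0132], 'eef_rot': [-3.1391, 0.0133, 0.0154], 'contact_force': [-18.9638, -3.4413, 6.0292], 'gripper_width': 0.0004, 'grip_force': 8.9969}
```

```bash
python3 -m jog '[[0.003,0,0,0,0,0],[0.006,0,0,0,0,0],[0.009,0,0,0,0,0],[0.01,0,0,0,0,0],[0.01,0,0,0,0,0],[0.01,0,0,0,0,0],[0.01,0,0,0,0,0],[0.01,0,0,0,0,0],[0.01,0,0,0,0,0],[0.01,0,0,0,0,0]]'
python3 -c "from h import *;show()"
```

```text
clock: 10.35
tool_pos: [0.4116, -0.31, 0.0129]
eef_rot: [-3.138, 0.021, 0.016]
contact_force: [-28.7, -3.4, 13.7]
gripper_width: 0.0004
grip_force: 14.6
{'clock': 10.35, 'tool_pos': [0.4116, -0.31, 0.0129], 'eef_rot': [-3.1378, 0.0206, 0.016], 'contact_force': [-28.7291, -3.3955, 13.6629], 'gripper_width': 0.0004, 'grip_force': 14.5941}
```

```bash
python3 -m jog '[[-0.04,0,0,0,0,0],[-0.1,0,0,0,0,0],[-0.11,0,-0.02,0,0,0],[-0.11,0,-0.1,0,0,0],[-0.11,0,-0.2,0,0,0],[-0.11,0,-0.3,0,0,0],[-0.11,0,-0.4,0,0,0],[-0.11,0,-0.5,0,0,0],[-0.11,0,-0.58,0,0,0],[-0.11,0,-0.58,0,0,0]]'
python3 -c "from h import *;show();rel((.455,.06,.24),1.436)"
```

```text
clock: 11.18
tool_pos: [0.3796, -0.3137, 0.2567]
eef_rot: [3.13, -0.012, 0.013]
contact_force: [0.1, -0.7, 1.0]
gripper_width: 0.0002
grip_force: 0.0
{'clock': 11.1833, 'tool_pos': [0.3796, -0.3137, 0.2567], 'eef_rot': [3.1303, -0.0118, 0.013], 'contact_force': [0.1144, -0.6935, 0.9513], 'gripper_width': 0.0002, 'grip_force': 0.0}
row [0.2002, -0.9323, 0.0337, 0.0057, -0.0005, -0.453] tool z [ 0. -0. -1.]
```

```bash
python3 -m jog '[[0.2,-0.93,0.034,0,0,-0.453],[0.2,-0.93,0.034,0,0,-0.453],[0.2,-0.93,0.034,0,0,-0.453],[0.2,-0.93,0.034,0,0,-0.453],[0.2,-0.93,0.034,0,0,-0.453],[0.2,-0.93,0.034,0,0,-0.453],[0.2,-0.93,0.034,0,0,-0.453],[0.2,-0.93,0.034,0,0,-0.453],[0.2,-0.93,0.034,0,0,-0.453],[0.2,-0.93,0.034,0,0,-0.453]]' 0.62
python3 -c "from h import *;show();rel((.455,.06,.24),1.436)"
```

```text
clock: 12.02
tool_pos: [0.4516, 0.0677, 0.233]
eef_rot: [-3.141, -0.003, 1.276]
contact_force: [0.2, -1.2, -1.0]
gripper_width: 0.0363
grip_force: 0.0
{'clock': 12.0167, 'tool_pos': [0.4516, 0.0677, 0.233], 'eef_rot': [-3.1412, -0.003, 1.2756], 'contact_force': [0.1608, -1.1555, -1.0244], 'gripper_width': 0.0363, 'grip_force': 0.0}
row [-0.016, 0.0138, -0.0177, -0.0, -0.001, -0.051] tool z [ 0. -0. -1.]
```

```bash
python3 - <<'E'
from h import *
c=-.134;t=.35
d=np.array([np.sin(t)*np.cos(c),np.sin(t)*np.sin(c),-np.cos(t)])
h=np.array([.5029,.0872,.098]);T=h-.09*d;print(T)
R=rel(T,1.436,t,c)
E
```

```text
[0.47231585 0.09132298 0.18254354]
row [0.0711, 0.0325, 0.1262, -0.1112, 0.0081, -0.0507] tool z [ 0.34  -0.046 -0.939]
```

```bash
python3 -m jog '[[0.071,0.0325,0.126,-0.111,0.008,-0.051],[0.071,0.0325,0.126,-0.111,0.008,-0.051],[0.071,0.0325,0.126,-0.111,0.008,-0.051],[0.071,0.0325,0.126,-0.111,0.008,-0.051],[0.071,0.0325,0.126,-0.111,0.008,-0.051],[0.071,0.0325,0.126,-0.111,0.008,-0.051],[0.071,0.0325,0.126,-0.111,0.008,-0.051],[0.071,0.0325,0.126,-0.111,0.008,-0.051],[0.071,0.0325,0.126,-0.111,0.008,-0.051],[0.071,0.0325,0.126,-0.111,0.008,-0.051]]'
python3 - <<'E'
from h import *
show();p=camera_params('wrist');im=get_image('wrist');cv2.imwrite('pics/m1.png',im)
print(proj('wrist',[[.5029,.0872,.098]],p))
handle((290,360,130,300),'m2')
E
```

```text
clock: 12.85
tool_pos: [0.473, 0.0847, 0.1831]
eef_rot: [2.792, 0.003, 1.423]
contact_force: [-0.1, -0.1, -0.4]
gripper_width: 0.036
grip_force: 0.0
{'clock': 12.85, 'tool_pos': [0.473, 0.0847, 0.1831], 'eef_rot': [2.7922, 0.0028, 1.4228], 'contact_force': [-0.1182, -0.0873, -0.4166], 'gripper_width': 0.036, 'grip_force': 0.0}
[[317.24240117 234.57035122]]
{'clock': 12.9, 'tool_pos': [0.4728, 0.0847, 0.1829], 'eef_rot': [2.7924, 0.0029, 1.4231], 'contact_force': [0.0595, -0.2761, 0.4444], 'gripper_width': 0.0365, 'grip_force': 0.0}
rows 188 278 widths [ 1 16 16 16 16 16 15 15 15 15 15 15 15 15 15 15 15 15 30 28 23 10 14]
yaw -0.1489171605626619 x at y 0.08827592279667737 0.5033119561570863 ends [[0.5108, 0.119, 0.09], [0.5005, 0.0499, 0.09]]
```

View pics/m1.png

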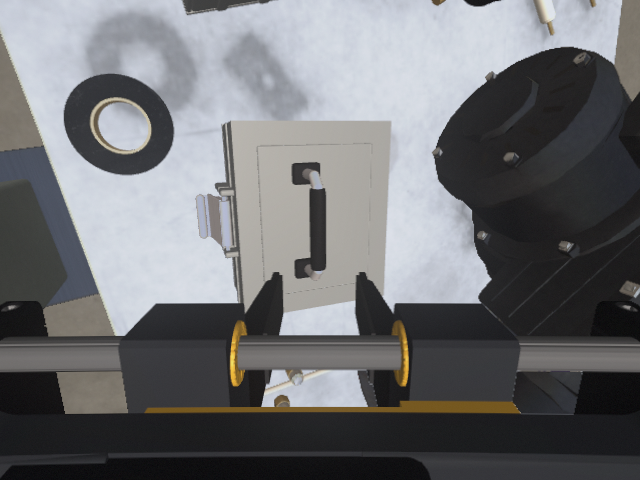

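The wrist view shows the sleeve running from (318,188) to (318,272), centred between the fingertips, with the lip at (205,215). I'll go down along the tool axis.

```bash
python3 - <<'E'
from h import *
c=-.137;t=.35
d=np.array([np.sin(t)*np.cos(c),np.sin(t)*np.sin(c),-np.cos(t)])
rel(np.array([.5032,.0875,.098])+.0145*d,1.43,t,c)
E
```

```text
row [0.0189, -0.0023, 0.2607, -0.0003, 0.002, -0.0016] tool z [ 0.34  -0.047 -0.939]
```

```bash
python3 -m jog '[[0.019,-0.002,0.02,0,0.002,-0.002],[0.019,-0.002,0.06,0,0.002,-0.002],[0.019,-0.002,0.1,0,0.002,-0.002],[0.019,-0.002,0.15,0,0.002,-0.002],[0.019,-0.002,0.2,0,0.002,-0.002],[0.019,-0.002,0.23,0,0.002,-0.002],[0.019,-0.002,0.25,0,0.002,-0.002],[0.019,-0.002,0.26,0,0.002,-0.002],[0.019,-0.002,0.26,0,0.002,-0.002],[0.019,-0.002,0.26,0,0.002,-0.002]]'
python3 -m jog '[[0,0,0,0,0,0],[0,0,0,0,0,0],[0,0,0,0,0,0],[0,0,0,0,0,0],[0,0,0,0,0,0],[0,0,0,0,0,0],[0,0,0,0,0,0],[0,0,0,0,0,0],[0,0,0,0,0,0],[0,0,0,0,0,0]]' 1 20; python3 - <<'E'
from h import *
s=get_state();R=Ro.from_euler('xyz',s['eef_rot']);c=-.137;p=s['tool_pos']
for up,x in((5,4),(12,10)):
    print(up,(R.inv().apply([x*np.cos(c),x*np.sin(c),up])/400).round(4))
E
```

```text
clock: 13.78
tool_pos: [0.5081, 0.0873, 0.0849]
eef_rot: [2.792, -0.001, 1.432]
contact_force: [0.1, -0.5, 0.4]
gripper_width: 0.0361
grip_force: 0.0
clock: 14.62
tool_pos: [0.5084, 0.0871, 0.0852]
eef_rot: [2.791, -0.001, 1.432]
contact_force: [1.6, -0.5, 2.7]
gripper_width: 0.0105
grip_force: 20.0
5 [ 0.      0.0137 -0.0083]
12 [ 0.0001  0.0338 -0.0196]
```

```bash
python3 -m jog '[[0,0.002,-0.0013,0,0,0],[0,0.004,-0.0025,0,0,0],[0,0.006,-0.0038,0,0,0],[0,0.008,-0.005,0,0,0],[0,0.01,-0.0062,0,0,0],[0,0.012,-0.0074,0,0,0],[0,0.0137,-0.0083,0,0,0],[0,0.0137,-0.0083,0,0,0],[0,0.0137,-0.0083,0,0,0],[0,0.0137,-0.0083,0,0,0]]'
```

```text
clock: 15.45
tool_pos: [0.5117, 0.0866, 0.0895]
eef_rot: [2.793, -0.001, 1.432]
contact_force: [0.2, 3.3, -3.6]
gripper_width: 0.0105
grip_force: 20.0
```

```bash
python3 -m jog '[[0,0.004,-0.002,0,0,0],[0,0.008,-0.0045,0,0,0],[0,0.012,-0.007,0,0,0],[0,0.016,-0.0095,0,0,0],[0,0.02,-0.0115,0,0,0],[0,0.024,-0.014,0,0,0],[0,0.027,-0.016,0,0,0],[0,0.027,-0.016,0,0,0],[0,0.027,-0.016,0,0,0],[0,0.027,-0.016,0,0,0]]'
```

```text
clock: 16.28
tool_pos: [0.52, 0.0854, 0.0985]
eef_rot: [2.792, -0.001, 1.432]
contact_force: [7.7, 3.3, -11.7]
gripper_width: 0.0103
grip_force: 20.0
```

```bash
python3 -m jog '[[0,-0.006,0.004,0,0,0],[0,-0.012,0.008,0,0,0],[0,-0.018,0.0115,0,0,0],[0,-0.024,0.015,0,0,0],[0,-0.03,0.0185,0,0,0],[0,-0.035,0.021,0,0,0],[0,-0.039,0.0233,0,0,0],[0,-0.0407,0.0243,0,0,0],[0,-0.0407,0.0243,0,0,0],[0,-0.0407,0.0243,0,0,0]]' 
python3 -m jog '[[0,0,0,0,0,0],[0,0,0,0,0,0],[0,0,0,0,0,0],[0,0,0,0,0,0],[0,0,-0.04,0,0,0],[0,0,-0.1,0,0,0],[0,0,-0.18,0,0,0],[0,0,-0.28,0,0,0],[0,0,-0.3,0,0,0],[0,0,-0.3,0,0,0]]' 0.62
python3 - <<'E'
from h import *
show()
c=-.137;o=np.array([.5032,.0875])+.010*np.array([np.cos(c),np.sin(c)])
P=o-.128*np.array([np.cos(c),np.sin(c)])
print(P);rel((*P,.12),c)
E
```

```text
clock: 17.12
tool_pos: [0.5084, 0.087, 0.0852]
eef_rot: [2.791, -0.001, 1.432]
contact_force: [-0.4, 1.2, -0.4]
gripper_width: 0.0104
grip_force: 20.0
clock: 17.95
tool_pos: [0.469, 0.0931, 0.2022]
eef_rot: [2.784, -0.003, 1.432]
contact_force: [0.1, -0.2, -0.1]
gripper_width: 0.0361
grip_force: 0.0
{'clock': 17.95, 'tool_pos': [0.469, 0.0931, 0.2022], 'eef_rot': [2.784, -0.0028, 1.4324], 'contact_force': [0.0877, -0.233, -0.1235], 'gripper_width': 0.0361, 'grip_force': 0.0}
[0.38630564 0.10361548]
row [-0.0029, -0.2671, 0.1195, 0.0887, -0.0899, 0.4936] tool z [-0. -0. -1.]
```

```bash
python3 -m jog '[[-0.003,-0.08,0.02,0.01,-0.01,0.05],[-0.003,-0.16,0.05,0.02,-0.02,0.1],[-0.003,-0.22,0.08,0.03,-0.03,0.15],[-0.003,-0.267,0.12,0.089,-0.09,0.494],[-0.003,-0.267,0.12,0.089,-0.09,0.494],[-0.003,-0.267,0.12,0.089,-0.09,0.494],[-0.003,-0.267,0.12,0.089,-0.09,0.494],[-0.003,-0.267,0.12,0.089,-0.09,0.494],[-0.003,-0.267,0.12,0.089,-0.09,0.494],[-0.003,-0.267,0.12,0.089,-0.09,0.494]]' 1
python3 -c "
from h import *
rel((.3863,.1036,.0125),-.137)"
```

```text
clock: 18.78
tool_pos: [0.383, 0.1029, 0.1135]
eef_rot: [3.074, -0.035, 0.199]
contact_force: [0.4, 0.3, -0.5]
gripper_width: 0.0007
grip_force: 0.0
row [-0.0003, -0.017, 0.2521, 0.0194, -0.0145, 0.1065] tool z [-0. -0. -1.]
```

```bash
python3 -m jog '[[0,-0.017,0,0.01,-0.007,0.04],[0,-0.017,0.02,0.015,-0.012,0.08],[0,-0.017,0.06,0.0194,-0.0145,0.1065],[0,-0.017,0.12,0.0194,-0.0145,0.1065],[0,-0.017,0.18,0.0194,-0.0145,0.1065],[0,-0.017,0.21,0.0194,-0.0145,0.1065],[0,-0.017,0.235,0.0194,-0.0145,0.1065],[0,-0.017,0.247,0.0194,-0.0145,0.1065],[0,-0.017,0.252,0.0194,-0.0145,0.1065],[0,-0.017,0.252,0.0194,-0.0145,0.1065]]'
python3 -c "
from h import *
show();cv2.imwrite('pics/p2.png',get_image('wrist')[150:450,100:540]);show()
rel((.3863,.1036,.0125),-.137)"
```

```text
clock: 19.62
tool_pos: [0.3876, 0.1038, 0.0143]
eef_rot: [-3.142, -0.004, -0.131]
contact_force: [0.0, 1.2, 1.1]
gripper_width: 0.0006
grip_force: 0.0
{'clock': 19.6167, 'tool_pos': [0.3876, 0.1038, 0.0143], 'eef_rot': [-3.1415, -0.0036, -0.1311], 'contact_force': [0.0167, 1.2486, 1.0936], 'gripper_width': 0.0006, 'grip_force': 0.0}
{'clock': 19.6667, 'tool_pos': [0.3881, 0.1039, 0.015], 'eef_rot': [-3.1412, -0.0048, -0.131], 'contact_force': [0.3308, -0.4222, 0.6344], 'gripper_width': 0.0006, 'grip_force': 0.0}
row [-0.0045, 0.0013, 0.0062, -0.0001, -0.0015, 0.0019] tool z [-0. -0. -1.]
```

View pics/p2.png

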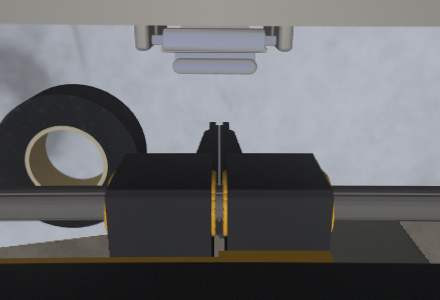

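The lip is centred at (215,66) and the fingertips at (219,128), which is close enough in line, and the fingers clear the tape. I'll push.

```bash
python3 -m jog '[[0.015,-0.004,0.003,0,0,0],[0.03,-0.004,0.005,0,0,0],[0.045,-0.004,0.005,0,0,0],[0.055,-0.004,0.005,0,0,0],[0.063,-0.004,0.005,0,0,0],[0.071,-0.004,0.005,0,0,0],[0.079,-0.004,0.005,0,0,0],[0.087,-0.004,0.005,0,0,0],[0.094,-0.004,0.005,0,0,0],[0.1,-0.004,0.005,0,0,0]]'
python3 -m jog '[[0.003,0,0,0,0,0],[0.006,0,0,0,0,0],[0.006,0,0,0,0,0],[0.006,0,0,0,0,0],[0.006,0,0,0,0,0],[0.006,0,0,0,0,0],[0.006,0,0,0,0,0],[0.006,0,0,0,0,0],[0.006,0,0,0,0,0],[0.006,0,0,0,0,0]]'
python3 -c "
from h import *
c=-.137;o=np.array([.5035,.0875]);x=np.array([np.cos(c),np.sin(c)])
print((get_state()['tool_pos'][:2]-o)@x*1000-10)"
```

```text
clock: 20.5
tool_pos: [0.4208, 0.1008, 0.0107]
eef_rot: [3.141, 0.014, -0.132]
contact_force: [-25.0, 5.5, 15.0]
gripper_width: 0.0008
grip_force: 12.7
clock: 21.33
tool_pos: [0.4209, 0.1008, 0.0106]
eef_rot: [3.14, 0.019, -0.132]
contact_force: [-26.6, 5.6, 19.2]
gripper_width: 0.0004
grip_force: 13.9
-93.63679602875519
```

```bash
python3 -m jog '[[-0.04,0,0,0,0,0],[-0.1,0,0,0,0,0],[-0.11,0,-0.02,0,0,0],[-0.11,0,-0.1,0,0,0],[-0.11,0,-0.2,0,0,0],[-0.11,0,-0.3,0,0,0],[-0.11,0,-0.4,0,0,0],[-0.11,0,-0.45,0,0,0],[-0.11,0,-0.45,0,0,0],[-0.11,0,-0.45,0,0,0]]'
python3 -c "from h import *;rel((.49,.325,.20),1.663)"
```

```text
clock: 22.17
tool_pos: [0.3869, 0.1057, 0.1944]
eef_rot: [-3.14, -0.009, -0.131]
contact_force: [0.1, -1.2, -0.8]
gripper_width: 0.0006
grip_force: 0.0
row [0.1841, -0.5772, -0.0116, 0.0022, -0.0023, -0.5711] tool z [ 0.  0. -1.]
```

```bash
python3 -m jog '[[0.04,-0.1,-0.012,0,0,-0.04],[0.07,-0.2,-0.012,0,0,-0.08],[0.1,-0.3,-0.012,0,0,-0.12],[0.13,-0.4,-0.012,0,0,-0.16],[0.15,-0.5,-0.012,0,0,-0.2],[0.17,-0.55,-0.012,0,0,-0.24],[0.184,-0.577,-0.012,0,0,-0.28],[0.184,-0.577,-0.012,0,0,-0.32],[0.184,-0.577,-0.012,0,0,-0.36],[0.184,-0.577,-0.012,0,0,-0.4]]' 0.55
python3 -c "from h import *;rel((.49,.325,.20),1.663)"
```

```text
clock: 23.0
tool_pos: [0.4877, 0.3246, 0.1943]
eef_rot: [3.14, 0.003, 1.126]
contact_force: [-1.2, -0.0, 0.6]
gripper_width: 0.0427
grip_force: 0.0
row [0.0034, 0.0048, -0.0143, 0.0001, 0.0009, -0.171] tool z [ 0.  0. -1.]
```

```bash
python3 -m jog '[[0.003,0.005,-0.014,0,0,-0.04],[0.003,0.005,-0.014,0,0,-0.08],[0.003,0.005,-0.014,0,0,-0.12],[0.003,0.005,-0.014,0,0,-0.16],[0.003,0.005,-0.014,0,0,-0.171],[0.003,0.005,-0.014,0,0,-0.171],[0.003,0.005,-0.014,0,0,-0.171],[0.003,0.005,-0.014,0,0,-0.171],[0.003,0.005,-0.014,0,0,-0.171],[0.003,0.005,-0.014,0,0,-0.171]]'
python3 - <<'E'
from h import *
print(proj('wrist',[[.4978,.3309,.098]]))
handle((290,380,130,300),'l1')
rel((.4978,.3309,.0815),1.663)
E
```

```text
clock: 23.83
tool_pos: [0.4909, 0.325, 0.2031]
eef_rot: [3.138, 0.001, 1.656]
contact_force: [-0.1, -0.3, 0.3]
gripper_width: 0.0428
grip_force: 0.0
[[328.04464074 231.79507046]]
{'clock': 23.8333, 'tool_pos': [0.4909, 0.325, 0.2031], 'eef_rot': [3.1378, 0.0008, 1.6557], 'contact_force': [-0.0961, -0.3296, 0.3383], 'gripper_width': 0.0428, 'grip_force': 0.0}
rows 189 272 widths [ 4 15 15 15 15 15 15 15 15 15 15 15 15 15 15 15 15 25 25 25 13]
yaw 0.09308821887580175 x at y 0.33197245329046343 0.49920367618576766 ends [[0.4966, 0.3626, 0.09], [0.5029, 0.2953, 0.09]]
row [0.0133, 0.017, 0.3045, 0.0013, 0.0002, -0.0023] tool z [ 0.  0. -1.]
```

View pics/l1.png

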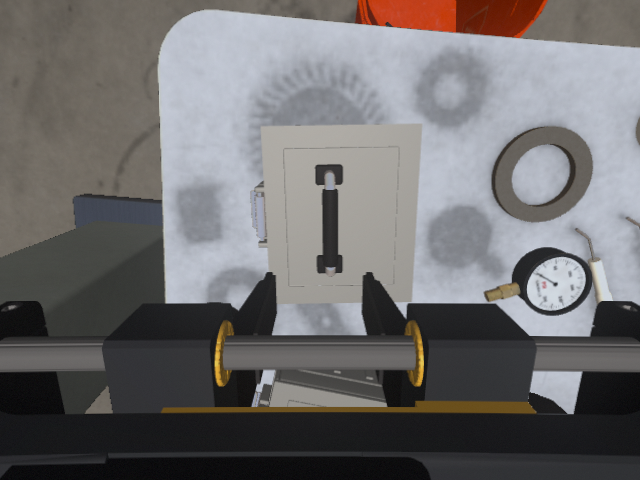

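The sleeve is at column 330, rows 189–266, and lines up with the estimate (about 1.4 mm further +x). I'll descend, grip and then tug gently.

```bash
python3 -m jog '[[0.013,0.0205,0.02,0,0,0],[0.013,0.0205,0.06,0,0,0],[0.013,0.0205,0.12,0,0,0],[0.013,0.0205,0.18,0,0,0],[0.013,0.0205,0.23,0,0,0],[0.013,0.0205,0.27,0,0,0],[0.013,0.0205,0.29,0,0,0],[0.013,0.0205,0.3,0,0,0],[0.013,0.0205,0.304,0,0,0],[0.013,0.0205,0.304,0,0,0]]'
python3 -m jog '[[0,0,0,0,0,0],[0,0,0,0,0,0],[0,0,0,0,0,0],[0,0,0,0,0,0],[0,0,0,0,0,0],[0,0,0,0,0,0],[0,0,0,0,0,0],[0,0,0,0,0,0],[0,0,0,0,0,0],[0,0,0,0,0,0]]' 1 20
```

```text
clock: 24.72
tool_pos: [0.4997, 0.3312, 0.0826]
eef_rot: [3.136, 0.0, 1.656]
contact_force: [-0.2, 0.9, 0.3]
gripper_width: 0.0432
grip_force: 0.0
clock: 25.55
tool_pos: [0.4994, 0.331, 0.0822]
eef_rot: [3.137, 0.001, 1.656]
contact_force: [-0.1, 0.1, 1.8]
gripper_width: 0.0103
grip_force: 20.0
```

Same first tug: 5 mm up and 4 mm in x.

```bash
python3 -m jog '[[0,0.001,-0.002,0,0,0],[0,0.003,-0.004,0,0,0],[0,0.004,-0.006,0,0,0],[0,0.006,-0.008,0,0,0],[0,0.008,-0.01,0,0,0],[0,0.01,-0.0125,0,0,0],[0,0.01,-0.0125,0,0,0],[0,0.01,-0.0125,0,0,0],[0,0.01,-0.0125,0,0,0],[0,0.01,-0.0125,0,0,0]]'
```

```text
clock: 26.38
tool_pos: [0.4996, 0.3309, 0.0828]
eef_rot: [-3.138, 0.001, 1.656]
contact_force: [-3.8, 5.6, -15.4]
gripper_width: 0.0105
grip_force: 20.0
```

This lid moved only 0.6 mm at about 15 N, where a loose one lifts with at most 8 N, so it is caught. I'll ease off, release and lift clear.

```bash
python3 -m jog '[[0,-0.005,0.006,0,0,0],[0,-0.01,0.0125,0,0,0],[0,-0.01,0.0125,0,0,0],[0,-0.01,0.0125,0,0,0],[0,-0.01,0.0125,0,0,0],[0,-0.01,0.0125,0,0,0],[0,-0.01,0.0125,0,0,0],[0,-0.01,0.0125,0,0,0],[0,-0.01,0.0125,0,0,0],[0,-0.01,0.0125,0,0,0]]'
python3 -m jog '[[0,0,0,0,0,0],[0,0,0,0,0,0],[0,0,0,0,0,0],[0,0,0,0,0,0],[0,0,-0.04,0,0,0],[0,0,-0.1,0,0,0],[0,0,-0.18,0,0,0],[0,0,-0.28,0,0,0],[0,-0.1,-0.4,0,0,0],[0,-0.25,-0.5,0,0,0]]' 0.5
python3 - <<'E'
from h import *
show();a=get_image('top');cv2.imwrite('pics/t9.png',a);b=cv2.imread('pics/top0.png')
t=[cv2.resize(np.vstack([i[v-45:v+45,u-45:u+45] for i in(b,a)]),None,fx=2.9,fy=2.9,interpolation=cv2.INTER_CUBIC) for u,v in((154,260),(266,258),(443,264))]
cv2.imwrite('pics/cmp.png',np.hstack(t))
E
```

```text
clock: 27.22
tool_pos: [0.4994, 0.331, 0.0822]
eef_rot: [3.137, 0.001, 1.656]
contact_force: [-1.6, 1.9, -1.4]
gripper_width: 0.0102
grip_force: 20.0
clock: 28.05
tool_pos: [0.4406, 0.3261, 0.2548]
eef_rot: [3.133, -0.001, 1.654]
contact_force: [-0.1, 0.3, 0.1]
gripper_width: 0.047
grip_force: 0.0
{'clock': 28.05, 'tool_pos': [0.4406, 0.3261, 0.2548], 'eef_rot': [3.1328, -0.0011, 1.6541], 'contact_force': [-0.0807, 0.3282, 0.0716], 'gripper_width': 0.047, 'grip_force': 0.0}
```

View pics/cmp.png

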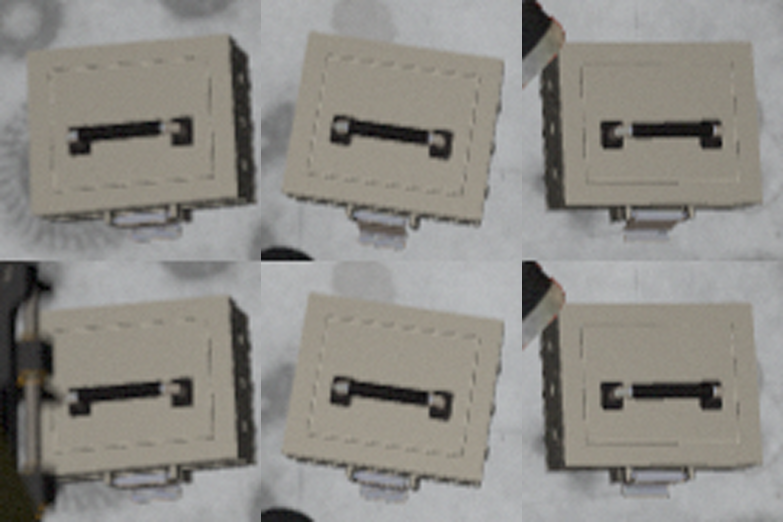

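Before is the top row, after the bottom. The middle and right lips (about (383,487) and (648,487)) are now drawn in like the left one, which was already caught, and all lids are shut. The tape edge has not moved. Handing in.

```bash
python3 -c "from cell import *;print(sign_off())"
```

```text
the job is handed in; nothing more can be done
None
```

The right and middle lids lifted clearly on the tug, so I shut both and pushed their catches fully home; the left lid held and I left it as it was, so all three cases are now shut and caught, and I handed the job in at about 28 s.

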